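Clear the fallen frame lug off the turntable and box it

TASK

One of the steel tee lugs on the free-spinning turntable has fallen over. Lift it off without knocking over the four that stand there, lay it down (not dropped) flat on the floor of the open parts box beside the lug already in it, and then shut the box's lid completely. Leave the other lugs upright on the turntable and everything else where it is.

Things in the scene. Friction and masses are not known exactly. Their poses are not given: they have to be found in the camera images.
- fallen: Steel tee lug, 180 g, lying flat on the turntable: sleeve 32 mm in diameter, 68 mm long, with one branch square to it, also 32 mm in diameter. Origin on the underside below the sleeve's middle. x along the sleeve (plain end x = -34 mm, other end +34), branch axis at x = +14 mm, branch points to +y with its end face at y = +40 mm, z up; all axes 16 mm above the origin.
- fallen_mid (a point): Middle of the fallen lug's sleeve, on its axis (16 mm above the surface it lies on).
- standing0: One of four like lugs standing upright on the turntable, 68 mm tall. Origin: centre of the sleeve's lower (plain) end; z up along the sleeve, x towards its branch, whose axis is 48 mm above the origin and whose end face is at x = 40 mm.
- standing1: One of four like lugs standing upright on the turntable, 68 mm tall. Origin: centre of the sleeve's lower (plain) end; z up along the sleeve, x towards its branch, whose axis is 48 mm above the origin and whose end face is at x = 40 mm.
- standing2: One of four like lugs standing upright on the turntable, 68 mm tall. Origin: centre of the sleeve's lower (plain) end; z up along the sleeve, x towards its branch, whose axis is 48 mm above the origin and whose end face is at x = 40 mm.
- standing3: One of four like lugs standing upright on the turntable, 68 mm tall. Origin: centre of the sleeve's lower (plain) end; z up along the sleeve, x towards its branch, whose axis is 48 mm above the origin and whose end face is at x = 40 mm.
- turntable: Turntable on a fixed foot: freely spinning aluminium plate 310 mm in diameter, its top 45 mm above the bench; a boss in its middle, 36 mm in diameter, rises 12 mm more. Origin on the bench, on the turning axis; this frame does not turn with the plate. It stands left or right of the robot's middle line, the box on the other side.
- platter (a joint): Turn of the turntable's plate, rad, anticlockwise from above positive; it spins almost without friction.
- partsbox: Grey open parts box fixed to the bench, outside 140 mm (x) by 260 mm (y) by 65 mm high, walls and floor 4 mm thick. Origin: centre of its underside. Its x points away from the robot (to the hinge side), y along its length. One lug already lies in one half, the other half is empty (a thin card pad, lying flat, may be there).
- lid (a joint): The box's lid: 140 by 260 mm sheet, 5 mm thick, hinged along the box's far (+x) rim. 0 = shut, 1.57 = upright; it starts open between 1.45 and 1.8 and its stiff hinge keeps it where it is left (about 1.5 N at its edge moves it).
- lid_hinge (a point): Middle of the lid's hinge line, at the height of the lid's inner face (65 mm above the bench), on the box's +x rim. Turns with the lid: x from the lid's free edge to the hinge, y along the hinge, z out of the lid's outer face.
- lid_handle (a point): Centre of the lid's round knob, 28 mm in diameter, on the lid's outer face, mid-length, 110 mm from the hinge line; 35 mm off the outer face (the knob's end is 43 mm off it).
- loaded: A like lug already lying flat in one half of the parts box; same frame as the fallen one.
- can: Closed spray can, 52 mm in diameter, 160 mm tall, standing between turntable and box. Origin: centre of its underside.
- tape: Roll of cardboard tape lying flat, 100 mm outside diameter, 50 mm high, at the edge of the work area. Origin: centre of its underside.
- jar: Closed glass jar, 66 mm in diameter, 80 mm tall. Origin: centre of its underside.
- carton: Small closed cardboard carton, 100 by 70 by 60 mm high. Origin: centre of its underside.
- cup: Grey open cup, rim 80 mm in diameter, 85 mm tall. Origin: centre of its underside.
- wrench: Steel wrench, 170 mm long, lying flat across the middle beyond the can. Origin on its underside, x along it.
Not all that is in view belongs to the job. What is shaped like the standing2 but purple is not meant.

How it is judged:
By the outcome, as a careful person would: the job done as asked, in the order asked, and still so for the second after the job is handed in, with the robot touching nothing.
It also fails if it takes over 64 s, if anything falls off the work surface, if the arm or the gripper's body presses on something with over 40 N, if the wrist force passes 120 N, or if a joint passes its speed limit or range.

ROBOT

A 6-joint arm with a two-finger parallel gripper is mounted at the origin on the work surface. World frame = base frame: x ahead of the robot, y to its left, z up, the work surface at z = 0. Lengths are in m, angles in rad, forces in N, time in s.
With the tool pointing down it reaches from about 0.375 to 0.9 m from the base axis. Payload 3.1 kg.
Tool frame: the origin (TCP) lies between the finger pads; the fingertips stand robot.tip_extent ahead of it and the grasp point (between the pads) lies 3 mm ahead of it (robot.tip_extent is the distance from the TCP to the fingertips, in m); z points along the fingers, x is the direction in which the jaws open and shut, and the axes are right-handed (so a half turn about z gives the same grasp; the last joint's range is limited). The gripper opens to 87 mm and grips with 3 to 60 N. Pads are 19 mm wide; open, the fingers measure 117 mm over their backs; the gripper's body (75 mm by 190 mm) begins 51 mm behind the grasp point.
Start: joints at [0.995, 0.527, 1.433, -0, 1.181, -0.178], TCP at [0.242, 0.576, 0.245] pointing down, gripper open.
Joint ranges: [-3.08, 3.08], [-0.75, 2.2], [0.22, 2.44], [-1.43, 4.57], [0, 2.65], [-2.85, 2.85]. Speed limits (rad/s): [2.79, 2.79, 3.14, 3.14, 3.14, 3.14].

INTERFACE

Orientations are given as a unit quaternion [x, y, z, w].
In Python, from rig import robot, cams gives the robot as it stands.
- The arm moves only by the tool carry_out, never from a script. Its argument "steps" is a list of rows, each a list of 3 entries, a list of its own where there are three numbers: the shift along the world's x, y, z in cm, then the turn about the world's z in degrees, then the closure, from 0 (fully open) to 1 (shut). In form: [[[dx, dy, dz], spin, fingers], ...]. A call has 1 to 10 rows; each row shifts and turns the pose as measured when the row begins; what a row does not reach is not made up. A row lasts 1/10 s, in which the tool goes at most 50 mm and 8.59 degrees, less where a joint would pass 70% of its speed; a pose out of reach is approached as far as the arm can. A call with a gripper value outside its range is refused whole. The fingers move at their own pace and stop on an object; "squeeze" is the grip in N (left out, the last holds). Time passes only in rows, so rows that do not move let the fingers close. It gives the time, the measured TCP pose, the force and the opening at its end, in the units of the state.
- robot.get_obs(): the state, without advancing time (a new reading comes with each control period).
- cams.camera(name): name is "scene" or "top" or "wrist"; returns a dict with "pixels" (480x640x3 uint8, red, green, blue), "fx", "fy", "cx", "cy" (pixels), "k1" (the pictures are not rectified: a ray, as slopes to the right and down, at radius r is drawn at 1 + k1 r^2 times it, then the intrinsics apply), "eye" and "rotation" of the camera in the world. Camera axes: x right, y up, looking along -z (the intrinsics and any distortion apply to the point x, -y, -z); pixel columns grow to the right and rows downward; lengths in m; the calibration is good to about 2 mm. A picture is of the moment at which its call begins. There is no depth.
- robot.hand_in(): hands the job in, once; it reports no verdict.
The state is a dict: "time": time; "q": joint angles; "joint_velocities": joint speeds; "joint_torque": joint torques, N m; "position": TCP position; "tool_rot": TCP orientation; "ft_force": force on the tool from outside, world axes, zero at the start; "moment": the same for the moment, N m; "grip_width": finger opening in m.
Only numpy, scipy, OpenCV 4.12 (cv2) and the standard library are available. Lean on these libraries where they do the work, as an engineer would, in place of code of your own. Each camera call takes 0.05 s, during which the arm holds its last target. There are 200 camera calls.

## Working session

There is one attempt and no reset: what is moved stays moved. The work goes in short steps, Python scripts to look and compute and a tool call to move; the robot and the scene stay as the last step left them, time stands still between calls to the robot, and variables do not carry over. Pictures are saved under pics/ and viewed, about 8 in all and at most 12, crops included, and the job is handed in when it is done.

Besides the shell and the picture viewer there is one more tool, called after "Call:" as name(argument=value, ...) on one line, values as JSON. carry_out: Moves the arm, as the interface text tells. Its arguments: {"type":"object","properties":{"steps":{"type":"array"},"squeeze":{"type":"number"}},"required":["steps"]}

```bash
ls; mkdir -p pics
cat > h.py <<'E'
import numpy as np, cv2
from rig import robot, cams
def shot(name, fn=None):
    c=cams.camera(name)
    if fn: cv2.imwrite(fn, c["pixels"][:,:,::-1])
    return c
def ray(c,u,v):
    x=(u-c["cx"])/c["fx"]; y=(v-c["cy"])/c["fy"]
    s=cv2.undistortPoints(np.array([[[u,v]]],float),np.array([[c["fx"],0,c["cx"]],[0,c["fy"],c["cy"]],[0,0,1]]),np.array([c["k1"],0,0,0.]))[0,0]
    d=np.array(c["rotation"]).reshape(3,3)@np.array([s[0],-s[1],-1]); return np.array(c["eye"]),d/np.linalg.norm(d)
def onz(c,u,v,z):
    e,d=ray(c,u,v); return e+d*(z-e[2])/d[2]
def proj(c,p):
    q=np.array(c["rotation"]).reshape(3,3).T@(np.array(p)-np.array(c["eye"]))
    a=np.array([q[0],-q[1]])/-q[2]; a=a*(1+c["k1"]*(a@a)); return np.array([c["fx"]*a[0]+c["cx"],c["fy"]*a[1]+c["cy"]])
E
python3 - <<'E'
from h import *
print(robot.tip_extent,robot.get_obs())
for n in ("scene","top","wrist"):
    c=shot(n,f"pics/{n}0.png"); print(n,c["eye"],c["rotation"],c["fx"],c["k1"])
E
```

```text
pics
0.022 {'time': 0.0, 'q': array([ 9.94484690e-01,  5.28461086e-01,  1.43390894e+00, -2.44140909e-05,
        1.18136883e+00, -1.78493430e-01]), 'joint_velocities': array([-1.24802447e-03,  1.67512194e-04, -4.81066945e-04,  3.41048630e-04,
       -5.04732911e-05, -8.09246790e-04]), 'joint_torque': array([-5.02860930e-04, -4.40052259e+01, -1.76594013e+01,  6.34587323e-02,
        5.82776265e-02, -1.86695625e-04]), 'position': array([0.2417264 , 0.57562078, 0.24357258]), 'tool_rot': array([ 8.32885853e-01,  5.53443769e-01, -9.80541164e-04,  4.36136670e-04]), 'ft_force': array([-0.12164431, -0.46693584,  1.11113183]), 'moment': array([-0.0171421 , -0.0581417 , -0.05295008]), 'grip_width': 0.08726995430075671}
scene [1.50539791 0.1029612  1.01243742] [0.27806961 0.30747442 0.66354624 0.62277055] 502.08249259014804 -0.03436555789248721
top [ 0.33432028 -0.01365136  1.37652967] [ 0.0463888  -0.0303712  -0.69961841  0.7123621 ] 513.8931912628174 -0.020778861411204982
wrist [0.17881098 0.60335506 0.38247689] [-0.10502495 -0.06887505  0.54980335  0.82579795] 333.1906655562226 -0.058781933841731374
```

```bash
sed -i 's/np.array(c\["rotation"\]).reshape(3,3)/Rotation.from_quat(c["rotation"]).as_matrix()/; 1a from scipy.spatial.transform import Rotation' h.py; cat h.py | grep -n quat
```

```text
11:    d=Rotation.from_quat(c["rotation"]).as_matrix()@np.array([s[0],-s[1],-1]); return np.array(c["eye"]),d/np.linalg.norm(d)
15:    q=Rotation.from_quat(c["rotation"]).as_matrix().T@(np.array(p)-np.array(c["eye"]))
```

View pics/top0.png

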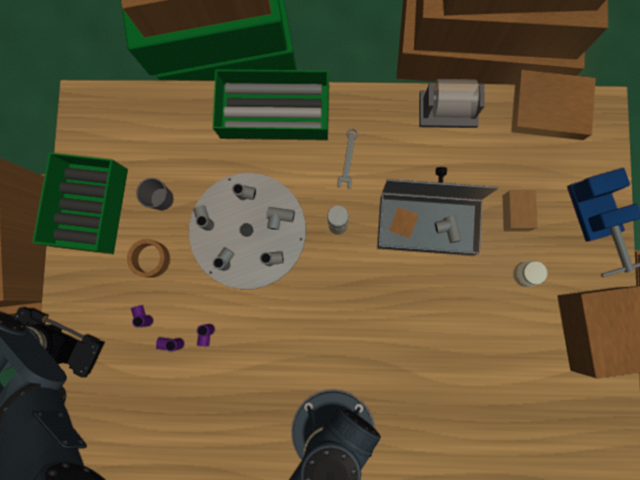

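View pics/scene0.png

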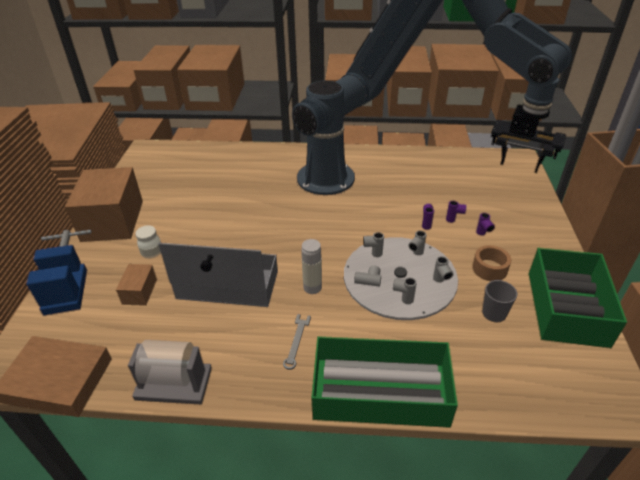

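The top picture shows the turntable at about (247,231), with four grey lugs standing at (243,190), (203,215), (224,260) and (271,258). The fallen one lies at about (281,217). The box is at about (430,220), with the card pad at (403,221) in its left half and the loaded lug at (448,229). The purple lugs lie off the turntable at about (142,317), (170,343) and (205,333), so they are decoys. Next I'll enlarge the turntable and the box.

Run:
```python
from h import *
im=cv2.imread("pics/top0.png")
a=cv2.resize(im[165:295,180:310],(390,390),interpolation=cv2.INTER_CUBIC); b=cv2.resize(im[160:290,370:503],(399,390),interpolation=cv2.INTER_CUBIC)
cv2.imwrite("pics/z.png",np.hstack([a,b]))
c=cams.camera("top")
for n,u,v,z in [("table",247,231,.045),("boss",246.5,230,.057),("fallen",281,217,.061),("can",338,213,.16),("boxNL",378,248,.065),("boxNR",477,254,.065)]: print(n,onz(c,u,v,z).round(3))
```

```text
table [0.516 0.236 0.045]
boss [0.517 0.235 0.057]
fallen [0.552 0.146 0.061]
can [ 0.547 -0.003  0.16 ]
boxNL [ 0.475 -0.106  0.065]
boxNR [ 0.464 -0.359  0.065]
```

View pics/z.png

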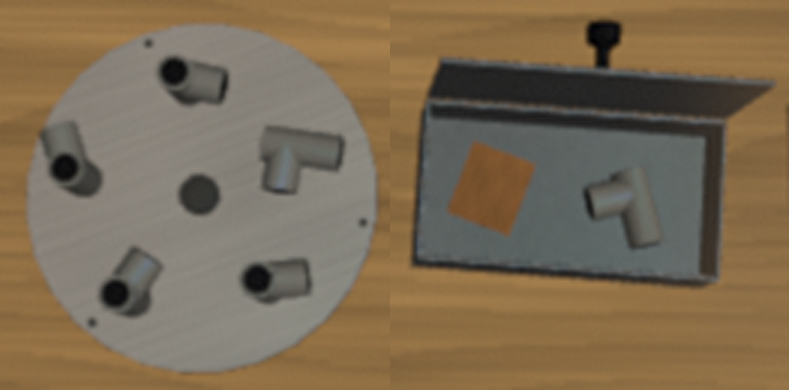

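The grey lug lying at (281,214) is the fallen one: its sleeve runs from (268,212) to (294,216), and its branch points down to (273,228). The other four grey lugs stand with their bores showing. The purple ones are off the table. Now the geometry.

Run:
```python
from h import *
c=cams.camera("top")
Z=lambda x,y,o:(o[0]+x/3-0.33,o[1]+y/3-0.33)
A=(180,165);B=(370-130,160)
B=(370-390/3,160)
def P(n,x,y,o,z): print(n,onz(c,*Z(x,y,o),z).round(4))
P("slv+",264,141,A,.061);P("slv-",342,152,A,.061);P("branch end",281,191,A,.061)
for n,x,y in [("sA",174,72),("sB",65,167),("sC",115,294),("sD",258,279)]: P(n,x,y,A,.113)
P("NL",413,265,B,.065);P("NR",715,284,B,.065);P("FR hinge",722,124,B,.065);P("FL hinge",428,103,B,.065)
for z in(.195,.205):P("lidL",441,60,B,z);P("lidR",774,82,B,z)
P("pad",475,142,B,.005);P("pad",535,162,B,.005);P("pad",508,235,B,.005);P("pad",448,211,B,.005)
P("loaded sl",635,172,B,.02);P("loaded sl",652,243,B,.02);P("loaded br",592,203,B,.02)
P("knob",604,35,B,.17);P("can",0,0,B,.1)
R=Rotation.from_quat(robot.get_obs()["tool_rot"]).as_matrix();print(R.round(3))
```

```text
slv+ [0.5654 0.1809 0.061 ]
slv- [0.5568 0.1129 0.061 ]
branch end [0.5219 0.1648 0.061 ]
sA [0.6138 0.251  0.113 ]
sB [0.5318 0.3393 0.113 ]
sC [0.4264 0.2927 0.113 ]
sD [0.4409 0.1745 0.113 ]
NL [ 0.4747 -0.1045  0.065 ]
NR [ 0.4628 -0.3613  0.065 ]
FR hinge [ 0.6012 -0.369   0.065 ]
FL hinge [ 0.6157 -0.1162  0.065 ]
lidL [ 0.6221 -0.1159  0.195 ]
lidR [ 0.6086 -0.3745  0.195 ]
lidL [ 0.6197 -0.115   0.205 ]
lidR [ 0.6063 -0.3715  0.205 ]
pad [ 0.5935 -0.1634  0.005 ]
pad [ 0.5761 -0.2173  0.005 ]
pad [ 0.5096 -0.1933  0.005 ]
pad [ 0.5304 -0.1396  0.005 ]
loaded sl [ 0.5659 -0.3036  0.02  ]
loaded sl [ 0.5027 -0.3182  0.02  ]
loaded br [ 0.5375 -0.2655  0.02  ]
knob [ 0.6505 -0.2477  0.17  ]
can [0.6924 0.2515 0.1   ]
[[ 0.387  0.922 -0.001]
 [ 0.922 -0.387 -0.001]
 [-0.001 -0.    -1.   ]]
```

Call:
carry_out(steps=[[[2.6,-3.7,0],-7.5,0],[[2.6,-3.7,0],-7.5,0],[[2.6,-3.7,0],-7.5,0],[[2.6,-3.7,0],-7.5,0],[[2.6,-3.7,0],-7.5,0],[[2.6,-3.7,0],-7.5,0],[[2.6,-3.7,0],-7.5,0],[[2.6,-3.7,0],-7.5,0],[[2.6,-3.7,0],-7.5,0],[[2.6,-3.7,0],-7.5,0.3]])

```text
time: 1.25
position: [0.5055, 0.197, 0.244]
tool_rot: [0.996, -0.088, 0.002, -0.001]
ft_force: [-0.0, 1.5, 0.5]
grip_width: 0.0839
```

Call:
carry_out(steps=[[[2.7,-3.3,0],1.5,0.35],[[2.7,-3.3,0],1.5,0.35],[[0,0,0],0,0.35],[[0,0,0],0,0.35]])

```text
time: 1.65
position: [0.5653, 0.122, 0.2439]
tool_rot: [0.998, -0.067, 0.004, -0.001]
ft_force: [-1.0, 0.8, -0.2]
grip_width: 0.0591
```

Run:
```python
from h import *
c=shot("wrist","pics/w1.png"); o=robot.get_obs(); print(o["position"],o["tool_rot"],o["grip_width"],c["eye"])
for p in [(.5654,.1809,.061),(.5568,.1129,.061),(.5219,.1648,.061)]: print(proj(c,p))
```

```text
[0.56561842 0.1220781  0.24402446] [ 9.97764352e-01 -6.66945374e-02  4.25223111e-03 -2.35689735e-04] 0.05783767369172919 [0.57339006 0.1905774  0.38280671]
[309.47479884 160.25337798]
[310.40050527 230.59639292]
[266.99386154 183.37908142]
```

View pics/w1.png

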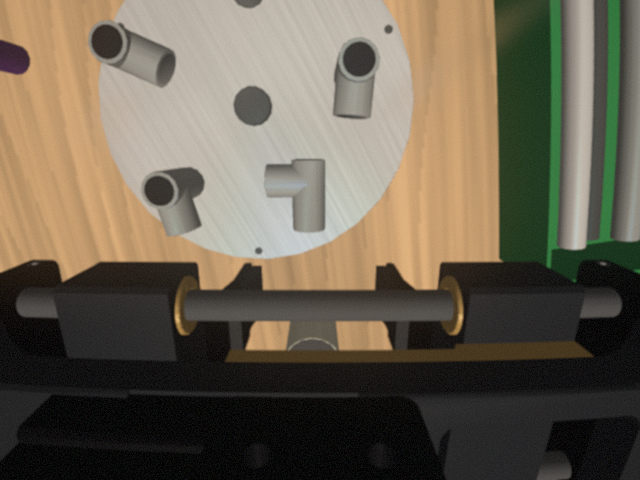

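The wrist picture shows the fallen lug with its sleeve from (309,159) to (309,231) and its branch end at (266,181). My top-view estimate projects to within 2 px of these. I'm going down to it.

Call:
carry_out(steps=[[[-0.6,0.9,-2],0.4,0.35],[[0,0,-4],0,0.35],[[0,0,-4],0,0.35],[[0,0,-3],0,0.35],[[0,0,-1],0,0.35],[[0,0,0],0,0.35]])

```text
time: 2.3
position: [0.5555, 0.1391, 0.1031]
tool_rot: [0.998, -0.058, 0.007, -0.001]
ft_force: [0.7, -0.4, 0.5]
grip_width: 0.0565
```

Call:
carry_out(steps=[[[0.4,-0.8,0],-0.5,0.35],[[0,0,0],0,0.35],[[0,0,0],0,0.35]])

```text
time: 2.6
position: [0.5616, 0.1319, 0.1067]
tool_rot: [0.998, -0.062, 0.01, -0.001]
ft_force: [0.2, 0.2, 0.6]
grip_width: 0.0567
```

Call:
carry_out(steps=[[[-0.1,0,-2],0,0.35],[[0,0,-1],0,0.35],[[0,0,0],0,0.35],[[0,0,0],0,0.35]])

```text
time: 3.0
position: [0.5645, 0.1315, 0.0807]
tool_rot: [0.998, -0.063, 0.015, -0.002]
ft_force: [-0.1, 0.4, -0.6]
grip_width: 0.057
```

Call:
carry_out(steps=[[[-0.6,0,-1.0],0,0.35],[[-0.1,0,-0.1],0,0.45]])

```text
time: 3.2
position: [0.5588, 0.1315, 0.0712]
tool_rot: [0.998, -0.063, 0.016, -0.002]
ft_force: [-0.9, -0.6, -0.3]
grip_width: 0.0532
```

Call:
carry_out(squeeze=40, steps=[[[-0.05,0,-0.2],0,1],[[-0.05,0,0],0,1],[[-0.05,0,0],0,1],[[-0.05,0,0],0,1],[[-0.05,0,0],0,1]])

```text
time: 3.7
position: [0.5579, 0.1316, 0.0709]
tool_rot: [0.998, -0.063, 0.018, -0.002]
ft_force: [-0.2, 1.3, -1.9]
grip_width: 0.0311
```

Call:
carry_out(steps=[[[0,0,1],0,1],[[0,0,2],0,1],[[0,0,3],0,1],[[0,0,4],0,1],[[0,0,4],0,1],[[0,0,3],0,1]])

```text
time: 4.3
position: [0.5523, 0.1311, 0.2438]
tool_rot: [0.998, -0.063, 0.011, -0.002]
ft_force: [0.8, -0.5, -1.5]
grip_width: 0.0315
```

Run:
```python
from h import *
c=shot("wrist","pics/w2.png"); s=shot("scene");o=robot.get_obs(); print(o["position"],o["tool_rot"],o["grip_width"],o["ft_force"],o["q"].round(2))
cv2.imwrite("pics/v2.png",np.hstack([cv2.resize(c["pixels"][:,:,::-1],(400,300)),cv2.resize(s["pixels"][100:340,240:560,::-1],(400,300))]))
```

```text
[0.55509946 0.13136875 0.24646477] [ 0.99790788 -0.06266823  0.01575797 -0.00205904] 0.03107237999192541 [ 1.31460662 -0.68016907 -1.20615399] [0.04 0.44 1.59 0.   1.08 0.16]
```

View pics/v2.png

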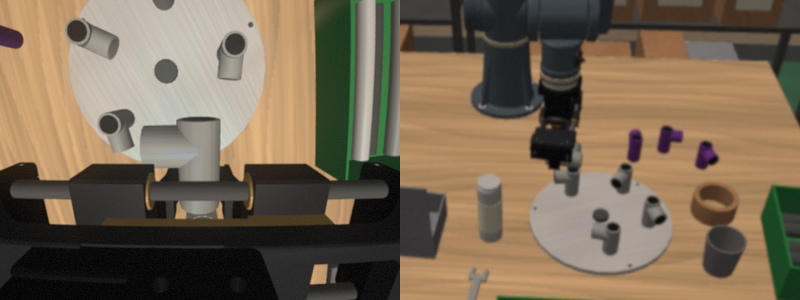

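The lug is held with its sleeve level at (200,155) in the left half of the picture, and four lugs still stand on the turntable. I'm carrying it over to the box and turning +94° so the branch points to -y, with the jaws along the box's length.

Call:
carry_out(steps=[[[0,-2,0],8,1],[[0,-2.7,0],8.5,1],[[0,-2.7,0],8.5,1],[[0,-2.7,0],8.5,1],[[0,-2.7,0],8.5,1],[[0,-2.7,0],8.5,1],[[0,-2.7,0],8.5,1],[[0,-2.7,0],8.5,1],[[0,-2.7,0],8.5,1],[[0,-2.7,0],8.5,1]])

```text
time: 5.4
position: [0.5456, -0.1353, 0.2396]
tool_rot: [0.774, 0.632, 0.004, -0.017]
ft_force: [1.4, 0.4, -1.6]
grip_width: 0.0309
```

Call:
carry_out(steps=[[[0.2,-1.7,0],4,1],[[0.1,-1.2,-1],3,1],[[0,0,0],0,1]])

```text
time: 5.7
position: [0.5466, -0.1687, 0.2263]
tool_rot: [0.734, 0.679, 0.002, -0.019]
ft_force: [-0.4, -0.1, -0.7]
grip_width: 0.0307
```

Run:
```python
from h import *
c=shot("wrist"); s=shot("top");o=robot.get_obs(); print(o["position"],o["tool_rot"],o["grip_width"],o["ft_force"],o["q"].round(2)); print(Rotation.from_quat(o["tool_rot"]).as_matrix().round(3))
cv2.imwrite("pics/v3.png",np.hstack([cv2.resize(c["pixels"][:,:,::-1],(400,300)),cv2.resize(s["pixels"][150:300,340:540,::-1],(400,300),interpolation=cv2.INTER_CUBIC)]))
```

```text
[ 0.54708036 -0.16722499  0.22751204] [ 0.73356336  0.67936163  0.00216848 -0.01865133] 0.030919742253581017 [ 0.25138401 -0.2987096  -2.0402716 ] [-0.5   0.49  1.56  0.02  1.12 -2.  ]
[[ 0.077  0.997 -0.022]
 [ 0.997 -0.076  0.03 ]
 [ 0.029 -0.024 -0.999]]
```

View pics/v3.png

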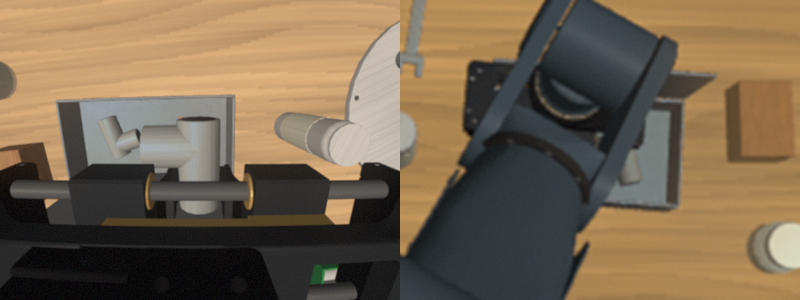

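Call:
carry_out(steps=[[[0,-0.2,-3],1,1],[[0,0,-4],0.4,1],[[0,0,-4],0,1],[[0,0,-3],0,1],[[0,0,-1],0,1]])

```text
time: 6.3
position: [0.5497, -0.1649, 0.0782]
tool_rot: [0.725, 0.688, 0.004, -0.014]
ft_force: [-1.3, -0.0, -1.8]
grip_width: 0.031
```

Call:
carry_out(steps=[[[-0.1,-0.5,-1.5],0,1],[[-0.1,-0.2,-1],0,1],[[0,0,-0.3],0,1]])

```text
time: 6.6
position: [0.5487, -0.1712, 0.0496]
tool_rot: [0.725, 0.689, 0.005, -0.013]
ft_force: [-0.2, 0.4, -0.8]
grip_width: 0.031
```

Call:
carry_out(steps=[[[0,0,-0.8],0,1],[[0,0,-0.4],0,1],[[0,0,-0.3],0,1]])

```text
time: 6.9
position: [0.5505, -0.1723, 0.0358]
tool_rot: [0.725, 0.689, 0.006, -0.011]
ft_force: [-0.8, -0.2, -1.0]
grip_width: 0.0309
```

Call:
carry_out(steps=[[[-0.1,0.05,-0.2],0,1],[[-0.05,0.05,-0.2],0,1]])

```text
time: 7.1
position: [0.5494, -0.1716, 0.032]
tool_rot: [0.725, 0.689, 0.006, -0.01]
ft_force: [-1.3, 0.2, -2.1]
grip_width: 0.0312
```

Call:
carry_out(steps=[[[-0.05,0.05,-0.2],0,1],[[-0.05,0.05,-0.1],0,1]])

```text
time: 7.3
position: [0.5488, -0.1709, 0.0296]
tool_rot: [0.725, 0.689, 0.006, -0.009]
ft_force: [-0.6, -0.3, 7.0]
grip_width: 0.0311
```

Call:
carry_out(steps=[[[-0.05,0.05,0],0,0.6],[[-0.05,0.05,0],0,0.5],[[-0.05,0.05,0],0,0.45],[[-0.05,0.05,0],0,0.45]])

```text
time: 7.7
position: [0.5471, -0.1689, 0.0302]
tool_rot: [0.725, 0.689, 0.006, -0.009]
ft_force: [-0.6, -0.1, 0.4]
grip_width: 0.0464
```

Call:
carry_out(steps=[[[0,0,1],0,0.45],[[0,0,2],0,0.45],[[0,0,3],0,0.45],[[0,0,4],0,0.45],[[0,0,4],0,0.45],[[0,0,4],0,0.45],[[0,0,4],0,0.45],[[0,0,3],0,0.7]])

```text
time: 8.5
position: [0.5415, -0.1657, 0.2887]
tool_rot: [0.725, 0.689, 0.005, -0.014]
ft_force: [0.3, -0.4, -0.3]
grip_width: 0.0448
```

Run:
```python
from h import *
c=shot("wrist"); s=shot("scene");o=robot.get_obs(); print(o["position"],o["tool_rot"],o["grip_width"],o["ft_force"],o["q"].round(2)); print(Rotation.from_quat(o["tool_rot"]).as_matrix().round(3))
cv2.imwrite("pics/v4.png",np.hstack([cv2.resize(c["pixels"][:,:,::-1],(400,300)),cv2.resize(s["pixels"][140:320,120:360,::-1],(400,300),interpolation=cv2.INTER_CUBIC)]))
```

```text
[ 0.54371995 -0.16679925  0.2912196 ] [ 0.72494156  0.68871001  0.00588975 -0.0101767 ] 0.03850936661505506 [ 1.03963899  0.25993266 -0.31861088] [-0.5   0.4   1.51  0.02  1.24 -2.03]
[[ 0.051  0.999 -0.005]
 [ 0.998 -0.051  0.023]
 [ 0.023 -0.007 -1.   ]]
```

View pics/v4.png

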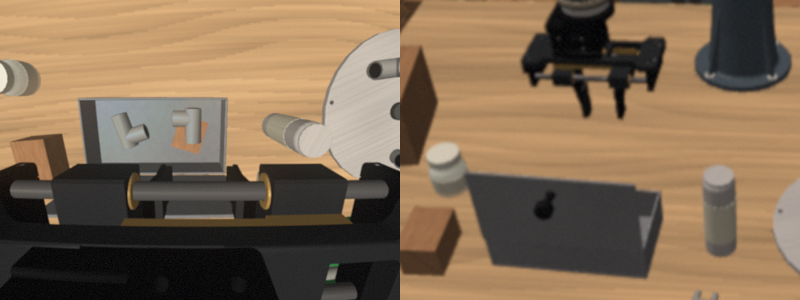

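The lug now lies flat on the pad in the box, at about (188,125) in the left half of the picture, beside the loaded one at (128,132). Next is the lid: I'll pass over it with closed fingers and push from behind, clear of the knob.

Call:
carry_out(steps=[[[3.5,-0.6,0],0,1],[[3.5,-0.6,0],0,1],[[3.2,-0.6,0],0,1],[[1.5,-0.3,0],0,1],[[0,0,0],0,1]])

```text
time: 9.1
position: [0.6594, -0.1858, 0.2906]
tool_rot: [0.725, 0.688, 0.005, -0.013]
ft_force: [-0.2, 0.3, -1.0]
grip_width: 0.003
```

Call:
carry_out(steps=[[[0.7,-0.4,-3],0,1],[[0.2,0,-3],0,1],[[0,0,-2],0,1],[[0,0,-0.5],0,1]])

```text
time: 9.5
position: [0.6644, -0.1884, 0.2029]
tool_rot: [0.725, 0.689, 0.004, -0.015]
ft_force: [-0.7, 0.2, -0.2]
grip_width: 0.0002
```

Call:
carry_out(steps=[[[-1.8,0,0],0,1],[[-1.5,0,0],0,1],[[-1.5,0,0],0,1],[[-1.5,0,-0.2],0,1]])

```text
time: 9.9
position: [0.5988, -0.187, 0.2008]
tool_rot: [0.725, 0.689, 0.004, -0.015]
ft_force: [2.3, 1.1, -1.1]
grip_width: 0.0002
```

Call:
carry_out(steps=[[[-1.5,0,-0.5],0,1],[[-1.4,0,-0.6],0,1],[[-1.2,0,-0.8],0,1],[[-1.2,0,-1.0],0,1]])

```text
time: 10.3
position: [0.5447, -0.1868, 0.1771]
tool_rot: [0.725, 0.688, 0.007, -0.01]
ft_force: [0.9, 0.0, -0.8]
grip_width: 0.0009
```

Call:
carry_out(steps=[[[-1.0,0,-1.4],0,1],[[-1.0,0,-1.4],0,1],[[-0.7,0,-1.4],0,1],[[-0.5,0,-1.4],0,1]])

```text
time: 10.7
position: [0.5107, -0.1866, 0.1253]
tool_rot: [0.726, 0.688, 0.009, -0.006]
ft_force: [0.8, 0.3, 0.6]
grip_width: 0.0005
```

Call:
carry_out(steps=[[[-0.2,0,-1.2],0,1],[[0,0,-1.0],0,1],[[0,0,-0.6],0,1]])

```text
time: 11.0
position: [0.5066, -0.1862, 0.0982]
tool_rot: [0.726, 0.688, 0.009, -0.006]
ft_force: [0.5, 0.0, 0.9]
grip_width: 0.0007
```

Call:
carry_out(steps=[[[0,0,-0.4],0,1],[[0,0,-0.3],0,1],[[0,0,-0.2],0,1]])

```text
time: 11.3
position: [0.5066, -0.1861, 0.0926]
tool_rot: [0.726, 0.688, 0.009, -0.006]
ft_force: [-5.4, 2.1, 20.8]
grip_width: 0.0005
```

Call:
carry_out(steps=[[[0,0,1.5],0,1],[[0,0,3],0,1],[[0,0,4],0,1],[[-1,2,4],0,1],[[-2,4,2],0,1],[[-2,4,0],0,1],[[-1,4,0],0,1],[[0,4,0],0,1],[[0,4,0],0,1],[[0,0,0],0,1]])

```text
time: 12.3
position: [0.448, 0.0383, 0.2488]
tool_rot: [0.727, 0.687, 0.013, 0.003]
ft_force: [-0.3, 0.3, 0.2]
grip_width: 0.0005
```

Run:
```python
from h import *
t=shot("top"); s=shot("scene");o=robot.get_obs(); print(o["position"],o["ft_force"])
cv2.imwrite("pics/v5.png",np.hstack([cv2.resize(t["pixels"][120:340,180:550,::-1],(400,238)),cv2.resize(s["pixels"][150:340,120:440,::-1],(400,238),interpolation=cv2.INTER_CUBIC)]))
for n,p in [("shut lid scene NL",(.4747,-.1045,.070)),("NR",(.4628,-.361,.07)),("FL",(.6157,-.1162,.07)),("FR",(.6012,-.369,.07))]: q=proj(s,p); print(n,q.round(1),((q[0]-120)*1.25+400,(q[1]-150)*1.2526))
```

```text
[0.44931053 0.03508559 0.2487648 ] [ 0.4982195  -0.84567888  0.35678476]
shut lid scene NL [278.  250.8] (np.float64(597.4902592093916), np.float64(126.28811716463225))
NR [189.6 244.7] (np.float64(486.9773615769765), np.float64(118.66349043336118))
FL [266.2 287.1] (np.float64(582.7504905614746), np.float64(171.7416022510961))
FR [172.8 279.1] (np.float64(465.9564952607476), np.float64(161.74634028124402))
```

View pics/v5.png

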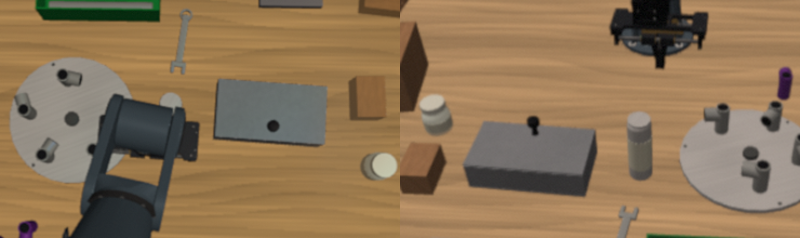

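```bash
python3 -c "
from rig import robot
print(robot.hand_in())"
```

```text
the job is handed in; nothing more can be done
None
```

The fallen lug is now in the parts box beside the other lug, the lid is shut, and the job is handed in at about 12.4 s of the 64 s allowed.

- **Lift:** I gripped the plain half of its sleeve and lifted it off the turntable. In the last picture, each of the four other lugs shows upright in at least one view.
- **Laying down:** I lowered it until the wrist force read 7 N, then opened the fingers. The next wrist picture showed it lying on the card pad in the empty half of the box.
- **Lid:** I pushed it over from behind, clear of the knob, and pressed it down until it stopped at about 21 N. That was at the expected shut height, and its corners in the last picture agree with the shut position to within a few pixels.
- **Surroundings:** In that picture the can, jar, carton and wrench look unmoved. I did not check the tape roll or the cup at the end. The arm stood clear of everything.

**Not perfect:** the tool tilted by up to about 2° over the moves, which these commands cannot correct. It had no visible effect on the laid lug. I did not measure how flat the lug lies on the pad before the lid covered it.

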